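# Charge the crucible with the drop cup

## Task

Set the loose metal funnel upright into the mouth of the crucible with only a light push, so that it nests fully down without being jammed, and let go of it. Then take the loaded drop cup from its pad under the tool rail, hold it level over the funnel and press its tab down onto the striker post so that the bottom swings open and both copper balls fall into the crucible. Stand the cup, its bottom shut again, upright back on its pad, and leave the hammer, jar and stake where they are.

Things in the scene. Friction and masses are not known exactly. Their poses are not given: they have to be found in the camera images.
- stand: Crucible stand, fixed: a steel base plate (x -80 to 125, y -75 to 75, 8 thick; all in mm) with a grey crucible and a striker post. Origin on the crucible's axis at bench level, z up. A fully nested funnel has its origin at about z 51 to 53 in this frame, its rim at about z 127.
- crucible (a point): Centre of the crucible's inner floor, 16 mm over the bench, axes as the stand. Crucible: foot at stand z 8, rim at z 88; outer radius 38 at the foot, 50 at the rim; wall 7, so the mouth's inner radius is 41 to 43, tapering to about 31 at the bottom.
- striker (a point): Middle of the striker's top, 184 mm over the bench: a 16 mm round post 100 mm from the crucible's axis towards the stand's +x, with a round crossbar 12 thick, 40 long along the stand's y.
- funnel: Aluminium funnel, loose, 160 g, standing on its spout. Origin: centre of the spout's lower end, z up. Outer radius 33 at z 0, 37.5 at z 30, 64 at the rim z 75; wall 3. An upright fin to hold it by on its -x side: 12 thick (y), x -101 to -61, z 41 to 75. Nested, the fin may point anywhere but at the striker.
- funnel_fin (a point): Middle of the funnel's fin, at (-83, 0, 58) mm in the funnel's frame.
- rack: Parking rack, fixed: a steel pad 160 (x) by 180 (y) by 8 mm and a wooden tool rail over it on one 18 mm post at x -60, y 125; its other end is free. Origin: pad centre at bench level, -x is the robot's side. Punches stand on the rail, up to 350 mm over the bench.
- pad (a point): Centre of the rack pad's upper face, 8 mm over the bench.
- rail_edge (a point): Middle of the rail's lower edge on the robot's side, rack frame (-85, 0, 235) mm. The rail spans x -85 to -35, y -65 to 140, and overhangs the cup's handle: come in below it with the gripper leaning back towards the robot, 25 to 45 degrees from vertical.
- cup: Steel drop cup, loose, about 310 g, holding two balls, on two skids on the pad, handle towards the robot (-x). Origin midway between the skids at their underside, z up. Tube: outer radius 38, wall 3, z 16 to 76, open on top. Skids: 6 thick, at y -41 and 41, x -60 to 45, z 0 to 26.
- cup_grip (a point): Point to hold on the cup's handle, (-83, 0, 89) mm in the cup's frame. The handle is a flat wooden bar 12 thick (y: pinch this), 32 wide, 80 long, leaning back 35 degrees: lower end at (-57, 0, 52), upper end at (-103, 0, 118).
- flap (a joint): Angle of the cup's hinged bottom, a disc of radius 37: 0 shut, 1.05 rad open. Hinge along y at (40, 0, 14) mm in the cup's frame; the free edge, on the handle's side, swings down. Its tab lies beyond the hinge: lifting the tab opens it. A spring shuts it: 5 N at the tab, about 10 N wide open. Some 30 to 35 mm of descent after the tab touches lets the balls roll out.
- tab (a point): Point to press on the tab: its underside, 45 mm out from the hinge, at (85, 0, 12) mm in the cup's frame when shut. The tab is 26 wide (y), 4 thick and reaches x 102. Lower the cup with this point over the striker: the cup's axis is then 15 mm from the crucible's, towards the striker.
- ball1_center (a point): Centre of a copper ball, 30 mm diameter, 120 g, in the cup.
- ball2_center (a point): Centre of the second, equal copper ball in the cup.
- mandrel: Cone mandrel, fixed, 285 mm tall, greatest radius 34 at 110 mm, on an 80 mm square base; origin at the centre of its foot.
- hammer: Hammer lying on the bench, bystander, about 250 mm long along its x, head at +x.
- jar: Glass jar with a lid, bystander, 60 mm diameter, 85 tall, origin at its foot.
- stake: T-shaped steel stake lying on the bench, bystander: bar 150 long along y, 30 wide, 26 high, stem reaching x 88; origin under the bar's middle.
Not all that is in view belongs to the job. What is shaped like the funnel but green or purple is not meant.

How it is judged (in metres and radians):
On the way, in this order (a step that is already met when the one before it is completed fails the run):
1. the funnel is nested upright and fully down in the crucible, and let go (horizontal distance between funnel and stand below 0.007 m and z of funnel in the frame of stand below 0.057 m and angle between funnel's own z axis and vertical below 0.15 rad and contact force between the fingers and funnel below 0.1 N), for 0.3 s.
2. the cup is held level over the funnel and its bottom is swung open by the striker (value of joint flap above 0.4 rad and horizontal distance between cup and stand below 0.05 m and angle between cup's own z axis and vertical below 0.35 rad and contact force between cup and stand above 0.5 N and contact force between the fingers and cup above 1 N), for 0.1 s.
3. both balls are in the crucible (horizontal distance between each of ball1_center, ball2_center and crucible below 0.035 m and z of each of ball1_center, ball2_center in the frame of crucible below 0.065 m), for 0.2 s.
At the end, for the whole second after the job is handed in: Balls in the crucible: centres within 35 mm of its axis, under 65 mm above its floor. Funnel nested: origin within 7 mm of the axis, below 57 mm in the stand frame, tilt under 8.5 deg. Cup at rest on the pad, within 45 mm of its centre, tilt under 4.5 deg, flap below 0.1 rad (all of step 3 and horizontal distance between funnel and stand below 0.007 m and z of funnel in the frame of stand below 0.057 m and angle between funnel's own z axis and vertical below 0.15 rad and horizontal distance between cup and pad below 0.045 m and z of cup in the frame of pad between -0.006 and 0.008 m and angle between cup's own z axis and vertical below 0.08 rad and value of joint flap below 0.1 rad and linear speed of each of cup, funnel below 0.02 m/s); the robot touches nothing.
It fails at once if the funnel is pushed into the crucible with more than 30 N by the gripper (contact force between funnel and stand above 30 N and contact force between the fingers and funnel above 0.5 N).
It fails at once if the cup's bottom is opened away from the crucible (value of joint flap above 0.4 rad and horizontal distance between cup and stand above 0.08 m).
It fails at once if the hammer is shifted by more than 25 mm (distance of hammer from where it was at the start of the episode above 0.025 m).
It fails at once if the jar is shifted by more than 25 mm (distance of jar from where it was at the start of the episode above 0.025 m).
It fails at once if the stake is shifted by more than 25 mm (distance of stake from where it was at the start of the episode above 0.025 m).
It also fails if it takes over 72 s, if anything falls off the work surface, if the arm or the gripper's body presses on something with over 40 N, if the wrist force passes 120 N, or if a joint passes its speed limit or range.

## Robot

A 6-joint arm with a two-finger parallel gripper is mounted at the origin on the work surface. World frame = base frame: x ahead of the robot, y to its left, z up, the work surface at z = 0. Lengths are in mm, angles in rad, forces in N, time in s.
With the tool pointing down it reaches from about 275 to 775 mm from the base axis. Payload 14.6 kg.
Tool frame: the origin (TCP) lies midway between the tips of the shut fingers; the grasp point (between the pads) lies 19 mm behind it (robot.grip_depth is the distance from the TCP to the grasp point, in mm); z points along the fingers, y is the direction in which the jaws open and shut (so a half turn about z gives the same grasp; the last joint's range is limited). The gripper opens to 85 mm and grips with 20 to 120 N. Pads are 22 mm wide; open, the fingers measure 114 mm over their backs; the gripper's body (76 mm by 85 mm) begins 54 mm behind the grasp point. The pads swing forward as they close: fully open they stand 13 mm farther back than shut.
Start: joints at [0.968, 0.263, -0.048, 1.259, 0, 1.415], TCP at [227.321, 473.237, 231.278] pointing down, gripper open.
Joint ranges: [-2.65, 2.65], [-0.89, 1.7], [-1.18, 1.37], [-2.13, 2.11], [-1.35, 1.29], [-3.14, 3.14]. Speed limits (rad/s): [1.89, 1.89, 2.57, 2.79, 3.14, 3.14].

## Interface

Orientations are given as a unit quaternion [w, x, y, z].
In Python, from plant import sensors, eyes, ticket, robot gives the robot as it stands.
- The arm moves only by the shell command python3 -m inch 'ROWS' [OPENING] [FORCE]. ROWS is JSON, a list of rows, each a list of 6 numbers: the shift along the world's x, y, z in cm, then the turn, a rotation vector about the world's x, y, z in rad. A call has 1 to 8 rows; each row is the pose to reach, as a shift and turn from the pose commanded when the call began; what a row does not reach only later rows make up. A row lasts 1/10 s, in which the tool goes at most 50 mm and 8.59 degrees, less where a joint would pass 70% of its speed; a pose out of reach is approached as far as the arm can. A call with a gripper value outside its range is refused whole. OPENING is the gripper's target within -1 to 1 (shut at 1, half-way at 0, fully open at -1), set as the call begins (- or left out, the last holds). The fingers move at their own pace and stop on an object; FORCE is the grip in N (left out, the last holds). Time passes only in rows, so rows that repeat a pose let the fingers close. It gives the time, the measured TCP pose, the force and the opening at its end, in the units of the state.
- sensors.state(): the state, without advancing time (a new reading comes with each control period).
- eyes.grab_frame(name): name is "side" or "top" or "wrist"; returns a dict with "image" (480x640x3 uint8, red, green, blue), "z_map" (480x640 float32, mm along the optical axis (not along the pixel's ray), 0 where there is no reading), "camera_matrix" (3x3 intrinsics, pixels), "world_from_camera" (4x4, takes a point from camera to world coordinates); the wrist camera has in their place "tool_from_camera" (4x4, takes a point from camera to tool coordinates, whose origin is the TCP and whose axes are the flange's). Camera axes: x right, y down, z forward; pixel columns grow to the right and rows downward; lengths in mm; the calibration is good to about 2 mm. A picture is of the moment at which its call begins: read the wrist's pose just before it.
- ticket.close_job(): hands the job in, once; it reports no verdict.
The state is a dict: "clock": time; "joints": joint angles; "qvel": joint speeds; "effort": joint torques, N m; "eef_pos": TCP position; "tool_rot": TCP orientation; "ft_force": force on the tool from outside, world axes, zero at the start; "moment": the same for the moment, N m; "finger_gap": finger opening in mm.
Only numpy, scipy, OpenCV 4.12 (cv2) and the standard library are available. Lean on these libraries where they do the work, as an engineer would, in place of code of your own. Each camera call takes 0.05 s, during which the arm holds its last target. There are 200 camera calls.

## Working session

There is one attempt and no reset: what is moved stays moved. The work goes in short steps, Python scripts to look and compute and a shell command to move; the robot and the scene stay as the last step left them, time stands still between calls to the robot, and variables do not carry over. Pictures are saved under pics/ and viewed, about 8 in all and at most 12, crops included, and the job is handed in when it is done.

```bash
mkdir -p pics; ls
python3 - <<'E'
from plant import sensors, eyes, robot
import cv2,numpy as np,pickle
print(sensors.state()); print([a for a in dir(robot) if a[0]!='_'])
d={}
for n in("side","top","wrist"):
    f=eyes.grab_frame(n); d[n]=f
    cv2.imwrite(f"pics/{n}0.png",f["image"][...,::-1])
    print(n,f["camera_matrix"].tolist(),np.round(f.get("world_from_camera",f.get("tool_from_camera")),3).tolist())
pickle.dump(d,open("f0.pkl","wb"))
E
```

```text
pics
{'clock': 0.0, 'joints': array([ 9.67708168e-01,  2.63509309e-01, -4.89316302e-02,  1.25938074e+00,
       -7.99490101e-06,  1.41550157e+00]), 'qvel': array([ 0.00019185,  0.00090807, -0.00016183,  0.00161999,  0.000363  ,
        0.00153645]), 'effort': array([ 4.01848520e-03, -6.37613440e+01,  3.84566367e+01,  1.35232255e-02,
        3.39621511e-05,  1.75852131e-05]), 'eef_pos': array([227.16496011, 473.01386809, 230.83409575]), 'tool_rot': array([-1.86063116e-04,  2.22030705e-01,  9.75039539e-01, -4.77736383e-04]), 'ft_force': array([0.05493972, 0.0198024 , 0.28690504]), 'moment': array([ 0.00643963, -0.03515751, -0.03805167]), 'finger_gap': 85.39910490513226}
['IKError', 'grip_depth']
side [[540.5785452382958, 0.0, 328.0546884737986], [0.0, 540.5785452382958, 244.91516990785072], [0.0, 0.0, 1.0]] [[-1.0, -0.01, 0.02, 455.102], [-0.02, 0.77, -0.637, 848.679], [-0.009, -0.638, -0.77, 1200.419], [0.0, 0.0, 0.0, 1.0]]
top [[445.5464097133855, 0.0, 322.8971453487496], [0.0, 445.5464097133855, 238.115513465254], [0.0, 0.0, 1.0]] [[-0.003, -0.984, 0.18, 289.245], [-1.0, 0.004, 0.004, -17.527], [-0.005, -0.18, -0.984, 1231.302], [0.0, 0.0, 0.0, 1.0]]
wrist [[365.65964047227527, 0.0, 319.97335410383687], [0.0, 365.65964047227527, 240.1312150412358], [0.0, 0.0, 1.0]] [[-0.001, -0.961, -0.278, 71.018], [1.0, -0.001, -0.0, -0.56], [-0.0, -0.278, 0.961, -142.37], [0.0, 0.0, 0.0, 1.0]]
```

View pics/top0.png

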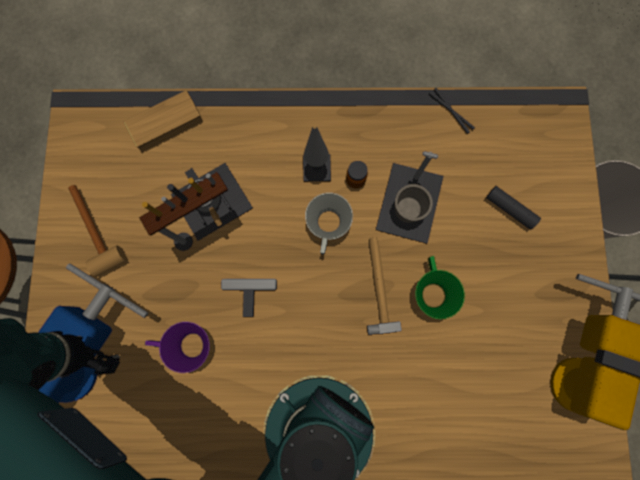

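View pics/side0.png

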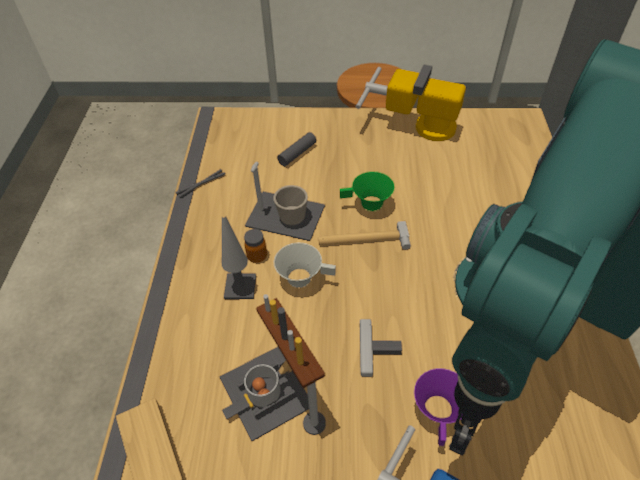

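The top view shows three funnel-shaped things: grey at (328,220) with its fin at (323,250), green at (438,293) and purple at (184,347). The crucible at (412,204) is also grey. The grey funnel is the one I want. The striker is at (428,157), and the rack, with the cup under its rail, is around (205,205). In the side view the cup and its balls are at (262,385). Next I measure and take one close crop.

```bash
cat > h.py <<'E'
import numpy as np,cv2,pickle
from scipy.spatial.transform import Rotation as R
def cloud(f,T=None):
    K=f["camera_matrix"];z=f["z_map"].astype(float);v,u=np.mgrid[:480,:640]
    P=np.stack([(u-K[0,2])/K[0,0]*z,(v-K[1,2])/K[1,1]*z,z],-1)
    T=f["world_from_camera"] if T is None else T
    W=P@T[:3,:3].T+T[:3,3]; W[z<=0]=np.nan
    return W
def circ(P):
    A=np.c_[2*P[:,:2],np.ones(len(P))];s=np.linalg.lstsq(A,(P[:,:2]**2).sum(1),rcond=None)[0]
    return s[0],s[1],np.sqrt(s[2]+s[0]**2+s[1]**2)
def proj(f,p):
    T=np.linalg.inv(f["world_from_camera"]);c=T[:3,:3]@np.array(p,float)+T[:3,3];q=f["camera_matrix"]@c
    return q[:2]/q[2]
E
python3 - <<'E'
from h import *
d=pickle.load(open("f0.pkl","rb"))
for n,b in (("top",dict(fun=(295,190,365,262),cru=(385,175,440,235),stk=(415,145,445,175),pad=(130,160,255,255))),("side",dict(fun=(265,240,345,295),cru=(268,183,312,230),stk=(245,155,270,215),pad=(215,340,320,435)))):
    W=cloud(d[n]); 
    for k,(a,b_,c,e) in b.items():
        P=W[b_:e,a:c].reshape(-1,3);P=P[~np.isnan(P[:,2])]
        h,ed=np.histogram(P[:,2],bins=np.arange(-10,380,10)); print(n,k,[(int(x),int(y)) for x,y in zip(ed,h) if y>5])
        if k=="fun":
            Q=P[P[:,2]>68]; print(len(Q)); 
            c0=np.median(Q[:,:2],0)
            for i in range(8):
                r=np.hypot(*(Q[:,:2]-c0).T); S=Q[(r<70)&(r>55)]; x=circ(S); c0=np.array(x[:2])
            F=Q[np.hypot(*(Q[:,:2]-c0).T)>72]; print("  rim",np.round(x,1),"fin",F.mean(0).round(1),len(F),S[:,2].mean())
        if k=="cru":
            Q=P[(P[:,2]>82)&(P[:,2]<95)];print("  rim",np.round(circ(Q),1),len(Q))
        if k=="stk":
            Q=P[(P[:,2]>170)];print("  ",Q.mean(0).round(1),Q.min(0).round(1),Q.max(0).round(1),len(Q))
            if len(Q)>4: print(cv2.minAreaRect(Q[:,:2].astype(np.float32)))
f=d["side"]["image"]
crop=np.hstack([cv2.resize(d["top"]["image"][180:270,280:370],(400,400)),cv2.resize(d["side"]["image"][330:440,210:330],(400,400),interpolation=2)])
cv2.imwrite("pics/crop1.png",crop[...,::-1])
E
```

```text
top fun [(-10, 1615), (0, 1968), (10, 45), (20, 58), (30, 155), (40, 236), (50, 271), (60, 297), (70, 366)]
439
  rim [560.3 -26.6  60.3] fin [474.8 -11.1  74.9] 51 73.41705483242797
top cru [(-10, 113), (0, 1538), (10, 815), (20, 93), (30, 64), (40, 79), (50, 81), (60, 84), (70, 84), (80, 289), (90, 45)]
  rim [ 593.3 -250.4   45.7] 319
top stk [(-10, 304), (0, 383), (10, 9), (50, 6), (60, 9), (70, 10), (80, 9), (90, 6), (100, 11), (110, 10), (120, 7), (130, 13), (140, 8), (150, 11), (160, 10), (170, 20), (180, 65)]
   [ 688.5 -276.9  181.8] [ 681.  -296.   170.7] [ 697.7 -259.6  188.1] 85
((689.379638671875, -277.79302978515625), (36.546875, 16.569786071777344), 89.60603332519531)
top pad [(-10, 3229), (0, 5194), (10, 489), (20, 140), (30, 98), (40, 32), (50, 35), (60, 43), (70, 44), (80, 57), (90, 18), (100, 20), (110, 29), (120, 52), (130, 26), (140, 13), (150, 9), (160, 9), (170, 14), (180, 9), (230, 24), (240, 691), (250, 1096), (260, 42), (270, 53), (280, 48), (290, 58), (300, 56), (310, 56), (320, 52), (330, 45), (340, 42), (350, 6)]
side fun [(-10, 890), (0, 1890), (10, 181)
[... 395 characters left out ...]
(60, 13), (70, 13), (80, 12), (90, 16), (100, 10), (110, 16), (120, 12), (130, 18), (140, 13), (150, 13), (160, 16), (170, 14), (180, 40)]
   [ 691.6 -275.6  181.8] [ 684.2 -299.5  170.5] [ 701.4 -258.9  188.7] 54
((692.3834838867188, -279.1693420410156), (41.3526611328125, 15.434120178222656), 84.5616683959961)
side pad [(-10, 1052), (0, 4178), (10, 1160), (20, 643), (30, 338), (40, 201), (50, 263), (60, 189), (70, 190), (80, 224), (90, 39), (100, 24), (110, 15), (120, 14), (130, 17), (140, 19), (150, 19), (160, 16), (170, 20), (180, 20), (190, 21), (200, 16), (210, 15), (230, 9), (240, 274), (250, 773), (260, 31), (270, 30), (280, 25), (290, 17), (300, 17), (310, 21), (320, 15), (330, 25)]
```

View pics/crop1.png

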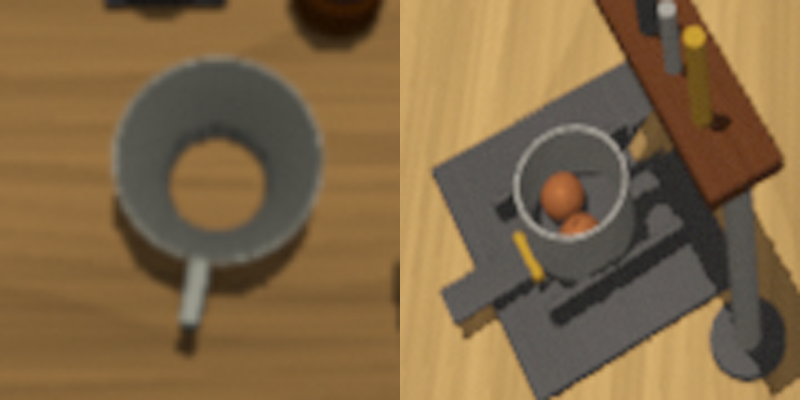

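Run:
```python
from h import *
d=pickle.load(open("f0.pkl","rb"))
for n,(a,b,c,e) in (("top",(130,160,255,255)),("side",(205,330,340,445))):
    W=cloud(d[n])[b:e,a:c].reshape(-1,3); I=d[n]["image"][b:e,a:c].reshape(-1,3).astype(int)
    sat=I.max(1)-I.min(1)
    Q=W[(W[:,2]>235)&(W[:,2]<262)&(sat>20)]
    print(n,"rail",cv2.minAreaRect(Q[:,:2].astype(np.float32)),np.median(Q[:,2]))
    Q=W[(W[:,2]>3)&(W[:,2]<13)&(sat<18)]
    print("pad",cv2.minAreaRect(Q[:,:2].astype(np.float32)),len(Q))
    pc=np.array(cv2.minAreaRect(Q[:,:2].astype(np.float32))[0])
    Q=W[(W[:,2]>80)&(W[:,2]<90)&(sat<40)]
    c0=np.median(Q[:,:2],0)
    for i in range(6):
        S=Q[abs(np.hypot(*(Q[:,:2]-c0).T)-36.5)<8];x=circ(S);c0=np.array(x[:2])
    print("cuprim",np.round(x,1),len(S))
    # tab: z 18..26
    Q=W[(W[:,2]>15)&(W[:,2]<30)]; r=np.hypot(*(Q[:,:2]-c0).T); Q=Q[(r>62)&(r<108)]
    print("tab?",len(Q),Q.mean(0)-[*c0,0], cv2.minAreaRect(Q[:,:2].astype(np.float32)))
    # wooden handle
    Q=W[(W[:,2]>60)&(W[:,2]<135)]; r=np.hypot(*(Q[:,:2]-c0).T); Q=Q[(r>48)&(r<120)]
    print("handle?",len(Q)); 
    for lo in range(60,135,15):
        S=Q[(Q[:,2]>=lo)&(Q[:,2]<lo+15)]
        if len(S): print(lo,len(S),S.mean(0).round(1),S.std(0).round(1))
```

```text
top rail ((550.541259765625, 306.0792236328125), (50.473236083984375, 205.2392578125), 31.6002197265625) 250.57343775157244
pad ((604.4715576171875, 329.45001220703125), (161.18133544921875, 241.3255157470703), 34.089542388916016) 1804
cuprim [0. 0. 0.] 0
tab? 0 [nan nan nan] ((0.0, 0.0), (0.0, 0.0), 0.0)
handle? 0
side rail ((537.0165405273438, 331.7620849609375), (51.63882064819336, 145.49217224121094), 32.173980712890625) 251.12007713992898
pad ((606.477294921875, 332.29248046875), (162.04148864746094, 239.9716339111328), 33.11074447631836) 2920
cuprim [624.8 315.6  36.4] 173
tab? 251 [46.79285687 32.7206643  24.15710402] ((638.3749389648438, 316.22796630859375), (179.7820587158203, 170.09585571289062), 28.782957077026367)
handle? 102
60 32 [572.4 286.4  68.1] [6.5 4.  4. ]
75 46 [575.3 285.3  82.5] [6.3 3.1 4.3]
90 24 [572.2 281.3  95.7] [3.2 3.  3.7]<stdin>:18: RuntimeWarning: Mean of empty slice.
  ret = um.true_divide(
```

The left crop confirms the grey metal funnel, with its fin towards the robot. The right crop shows the drop cup with both balls, its tab pointing away. Next I check the nearby obstacles and print the turn needed.

```bash
python3 - <<'E'
from h import *
d=pickle.load(open("f0.pkl","rb"))
for n,bs in (("top",dict(man=(298,120,335,190),jar=(343,155,372,192),ham=(362,232,405,340),stake=(215,270,282,320))),("side",dict(man=(215,205,262,302),jar=(240,228,270,266)))):
    W=cloud(d[n])
    for k,(a,b,c,e) in bs.items():
        Q=W[b:e,a:c].reshape(-1,3);Q=Q[Q[:,2]>14]
        print(n,k,Q.min(0).round(),Q.max(0).round(),Q.mean(0).round())
        if k=="man":
            for lo in(90,110,150,200,250): 
                S=Q[abs(Q[:,2]-lo)<10]; print("   ",lo,S.mean(0).round() if len(S) else 0)
E
python3 -m inch '[[0,0,0,0,0,0.14],[0,0,0,0,0,0.27]]' -1 80
```

```text
top man [680. -33.  14.] [746.  44. 287.] [704.   6. 156.]
    90 0
    110 [697.   5. 114.]
    150 [701.   5. 150.]
    200 [706.   6. 200.]
    250 [712.   6. 249.]
top jar [ 655. -134.   14.] [712. -75.  91.] [ 677. -103.   71.]
top ham [ 251. -217.   14.] [ 511. -129.   33.] [ 356. -165.   24.]
top stake [299. 117.  14.] [398. 265.  33.] [368. 191.  25.]
side man [ 666. -280.   14.] [760.  48. 287.] [709. -14. 119.]
    90 [ 689. -102.   86.]
    110 [713.  29. 116.]
    150 [715.  25. 150.]
    200 [717.  19. 200.]
    250 [718.  13. 250.]
side jar [ 658. -135.   14.] [716.  31. 178.] [687. -74.  77.]
clock: 0.35
eef_pos: [227.3, 473.1, 231.1]
tool_rot: [-0.0, 0.086, 0.996, -0.0]
ft_force: [0.1, 0.0, 0.5]
finger_gap: 85.2
```

```bash
python3 -m inch '[[2.3,-4.4,0,0,0,0],[4.6,-8.8,0,0,0,0],[6.9,-13.2,0,0,0,0],[9.2,-17.6,0,0,0,0],[11.5,-22,0,0,0,0],[13.8,-26.4,0,0,0,0],[16.1,-30.8,0,0,0,0],[18.4,-35.2,0,0,0,0]]' -1 80
python3 -m inch '[[2.3,-4.4,-2,0,0,0],[4.6,-8.8,-5,0,0,0],[6.8,-13.3,-8,0,0,0],[6.8,-13.3,-8,0,0,0],[6.8,-13.3,-8,0,0,0]]' -1 80
```

```text
clock: 1.15
eef_pos: [411.7, 119.3, 231.3]
tool_rot: [0.0, 0.089, 0.996, 0.0]
ft_force: [0.6, 0.8, 0.0]
finger_gap: 86.0
clock: 1.65
eef_pos: [479.2, -13.2, 149.8]
tool_rot: [-0.001, 0.09, 0.996, 0.0]
ft_force: [0.7, 1.1, 0.5]
finger_gap: 85.5
```

Check the fin with the wrist camera before descending.

```bash
cat >> h.py <<'E'
def wrist():
    from plant import sensors,eyes
    s=sensors.state();q=s["tool_rot"];T=np.eye(4);T[:3,:3]=R.from_quat([q[1],q[2],q[3],q[0]]).as_matrix();T[:3,3]=s["eef_pos"]
    f=eyes.grab_frame("wrist");f["world_from_camera"]=T@f["tool_from_camera"]
    return f,s
E
python3 - <<'E'
from h import *
f,s=wrist();cv2.imwrite("pics/w1.png",f["image"][...,::-1]);W=cloud(f).reshape(-1,3)
for lo,hi in((66,85),):
    Q=W[(W[:,2]>lo)&(W[:,2]<hi)];r=np.hypot(Q[:,0]-561,Q[:,1]+26.6)
    F=Q[(r>74)&(r<106)&(Q[:,0]<500)];S=Q[(r>55)&(r<68)]
    print("fin",F.mean(0),len(F),cv2.minAreaRect(F[:,:2].astype(np.float32)),"rim",circ(S),len(S),S[:,2].max())
E
```

```text
fin [474.56323667 -12.84925187  74.4470925 ] 791 ((475.3128662109375, -12.988302230834961), (11.455451011657715, 25.823135375976562), 79.58670806884766) rim (np.float64(560.317894776012), np.float64(-28.00972189427648), np.float64(59.77289700347696)) 3808 77.22956549570998
```

View pics/w1.png

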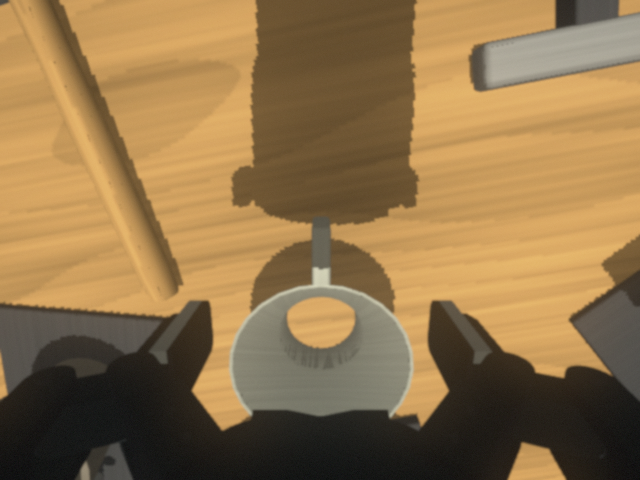

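The wrist view shows the fin at (321,250), centred and aligned between the jaws, so I descend and grip.

```bash
python3 -m inch '[[0,0,-4,0,0,0],[0,0,-8,0,0,0],[0,0,-11,0,0,0],[0,0,-11,0,0,0],[0,0,-11,0,0,0]]' -1 80
python3 -m inch '[[0,0,0,0,0,0],[0,0,0,0,0,0],[0,0,0,0,0,0],[0,0,0,0,0,0],[0,0,0,0,0,0],[0,0,0,0,0,0],[0,0,0,0,0,0],[0,0,0,0,0,0]]' 1 80
python3 -m inch '[[0,0,2,0,0,0],[0,0,5,0,0,0],[0,0,9,0,0,0],[0,0,12,0,0,0],[0,0,12,0,0,0]]' 1 80
```

```text
clock: 2.2
eef_pos: [479.5, -10.8, 42.6]
tool_rot: [0.0, 0.088, 0.996, 0.0]
ft_force: [0.1, -0.9, 0.2]
finger_gap: 85.3
clock: 3.0
eef_pos: [479.4, -11.7, 41.4]
tool_rot: [0.0, 0.089, 0.996, 0.0]
ft_force: [-0.3, 2.0, 1.8]
finger_gap: 11.1
clock: 3.5
eef_pos: [480.8, -12.1, 164.5]
tool_rot: [0.002, 0.089, 0.996, -0.0]
ft_force: [0.2, -0.3, -3.0]
finger_gap: 11.0
```

```bash
python3 -m inch '[[0.6,-4,0,0,0,0],[1.2,-8,0,0,0,0],[1.8,-12,0,0,0,0],[2.4,-16,0,0,0,0],[3,-20,0,0,0,0],[3.3,-22.4,0,0,0,0],[3.3,-22.4,0,0,0,0],[3.3,-22.4,0,0,0,0]]' 1 80
python3 - <<'E'
from h import *
from plant import eyes,sensors
st=sensors.state();print(st["eef_pos"],st["finger_gap"])
for n in("top","side"):
    f=eyes.grab_frame(n);W=cloud(f);cv2.imwrite(f"pics/{n}1.png",f["image"][...,::-1])
    P=W.reshape(-1,3);P=P[(np.hypot(P[:,0]-594,P[:,1]+250)<85)&(P[:,2]>175)&(P[:,2]<215)&(P[:,0]>565)]
    c0=np.array([594,-250.])
    for i in range(8):
        r=np.hypot(*(P[:,:2]-c0).T);S=P[abs(r-61)<9];A=np.c_[S[:,:2],np.ones(len(S))];pl=np.linalg.lstsq(A,S[:,2],rcond=None)[0]
        S=S[S[:,2]>np.percentile(S[:,2],50)];x=circ(S);c0=np.array(x[:2])
    print(n,np.round(x,1),len(S),S[:,2].mean(),np.histogram(P[:,2],10))
E
```

```text
clock: 4.3
eef_pos: [511.7, -235.6, 160.1]
tool_rot: [-0.001, 0.089, 0.996, 0.0]
ft_force: [-0.5, 1.0, -1.6]
finger_gap: 10.9
[ 511.7050445  -235.61703756  160.13291624] 10.907566755796891
top [ 593.8 -249.    59.9] 114 192.60933753618824 (array([25, 25, 31, 26, 21, 31, 35, 40, 26, 13]), array([175.03802509, 177.34724727, 179.65646945, 181.96569163,
       184.27491381, 186.58413598, 188.89335816, 191.20258034,
       193.51180252, 195.8210247 , 198.13024688]))
side [ 596.5 -249.4   60.2] 181 192.4558423987484 (array([44, 44, 44, 44, 49, 49, 54, 59, 35, 14]), array([175.02016781, 177.38609438, 179.75202094, 182.1179475 ,
       184.48387407, 186.84980063, 189.2157272 , 191.58165376,
       193.94758032, 196.31350689, 198.67943345]))
```

```bash
python3 -m inch '[[-0.05,-0.1,-2,0,0,0],[-0.05,-0.1,-4,0,0,0],[-0.05,-0.1,-5,0,0,0],[-0.05,-0.1,-5.4,0,0,0],[-0.05,-0.1,-5.7,0,0,0],[-0.05,-0.1,-5.7,0,0,0]]' 1 80
python3 -m inch '[[0,0,-0.2,0,0,0],[0,0,-0.4,0,0,0],[0,0,-0.4,0,0,0]]' 1 80
```

```text
clock: 5.0
eef_pos: [512.0, -236.6, 104.6]
tool_rot: [0.0, 0.089, 0.996, -0.0]
ft_force: [-0.7, 0.1, -1.4]
finger_gap: 11.1
clock: 5.3
eef_pos: [511.8, -236.8, 100.3]
tool_rot: [0.0, 0.089, 0.996, -0.0]
ft_force: [-1.2, 0.1, -0.3]
finger_gap: 11.1
```

```bash
for i in 1 2; do python3 -m inch '[[0,0,-0.1,0,0,0],[0,0,-0.2,0,0,0],[0,0,-0.2,0,0,0]]' 1 80;done
```

```text
clock: 5.6
eef_pos: [511.8, -236.7, 98.2]
tool_rot: [-0.0, 0.089, 0.996, 0.0]
ft_force: [0.5, 0.4, -1.9]
finger_gap: 10.8
clock: 5.9
eef_pos: [511.8, -236.7, 96.1]
tool_rot: [-0.0, 0.089, 0.996, 0.0]
ft_force: [0.4, 0.2, -1.1]
finger_gap: 10.9
```

```bash
for i in 1 2; do python3 -m inch '[[0,0,-0.1,0,0,0],[0,0,-0.15,0,0,0],[0,0,-0.15,0,0,0]]' 1 80;done
```

```text
clock: 6.2
eef_pos: [511.8, -236.8, 94.7]
tool_rot: [0.0, 0.089, 0.996, -0.0]
ft_force: [-0.4, 0.2, -1.5]
finger_gap: 10.8
clock: 6.5
eef_pos: [512.1, -236.9, 93.5]
tool_rot: [0.0, 0.089, 0.996, -0.0]
ft_force: [1.1, 0.2, 2.6]
finger_gap: 10.9
```

```bash
python3 -m inch '[[0,0,-0.05,0,0,0],[0,0,-0.1,0,0,0],[0,0,-0.1,0,0,0]]' 1 80
```

```text
clock: 6.8
eef_pos: [512.1, -237.0, 92.7]
tool_rot: [0.0, 0.089, 0.996, -0.0]
ft_force: [-1.6, -0.0, 7.0]
finger_gap: 10.3
```

```bash
python3 -m inch '[[0,0,0,0,0,0],[0,0,0,0,0,0],[0,0,0,0,0,0],[0,0,0,0,0,0],[0,0,0,0,0,0],[0,0,0,0,0,0]]' -1 80
python3 -m inch '[[0,0,3,0,0,0],[0,0,7,0,0,0],[0,0,11,0,0,0],[0,0,14,0,0,0],[-4,3,15,0,0,0],[-8,6,15,0,0,0],[-8,6,15,0,0,0]]' -1 80
python3 - <<'E'
from h import *
from plant import eyes,sensors
print(sensors.state()["joints"])
for n in("top","side"):
    f=eyes.grab_frame(n);W=cloud(f);cv2.imwrite(f"pics/{n}2.png",f["image"][...,::-1])
    P=W.reshape(-1,3);P=P[(np.hypot(P[:,0]-594,P[:,1]+250)<72)&(P[:,2]>118)&(P[:,2]<135)]
    x=circ(P[P[:,2]>122]);S=P[P[:,2]>122];pl=np.linalg.lstsq(np.c_[S[:,:2]-[594,-250],np.ones(len(S))],S[:,2],rcond=None)[0]
    print(n,np.round(x,1),len(S),pl,S[:,2].max())
E
```

```text
clock: 7.4
eef_pos: [511.8, -236.8, 92.2]
tool_rot: [-0.0, 0.089, 0.996, 0.0]
ft_force: [-1.2, 0.2, -0.6]
finger_gap: 85.6
clock: 8.1
eef_pos: [427.6, -173.5, 242.7]
tool_rot: [-0.001, 0.088, 0.996, 0.0]
ft_force: [1.3, -0.0, 0.0]
finger_gap: 85.8
[-5.62368460e-01  1.51847537e-01 -1.64787457e-01  1.25603488e+00
  1.08675000e-04 -3.85367026e-01]
top [ 595.8 -247.7   57. ] 82 [3.60086060e-02 4.18582457e-02 1.23020934e+02] 132.77365456507982
side [ 594.7 -250.5   61.3] 257 [-1.19643303e-03  1.30690272e-02  1.26338983e+02] 134.40136949191242
```

Side view: the funnel is nested, with its rim centre within 1 mm of the crucible's axis and its rim at about z 127. Now I work out the turn for the cup approach (yaw 32°, lean 40°).

```bash
cat >> h.py <<'E'
def toolR(yaw,lean):
    p,l=np.radians([yaw,lean]);f=np.array([np.cos(p),np.sin(p),0]);y=np.array([-f[1],f[0],0])
    z=np.sin(l)*f-np.cos(l)*np.array([0,0,1]);return np.c_[np.cross(y,z),y,z],f
def goto(yaw,lean,grasp,back=0,q=None):
    from plant import sensors
    s=sensors.state();q=s["tool_rot"];Rc=R.from_quat([q[1],q[2],q[3],q[0]]).as_matrix();M,f=toolR(yaw,lean)
    t=np.array(grasp)+M[:,2]*(19-back)
    print("tcp",t.round(1),"d_cm",((t-s["eef_pos"])/10).round(2),"rotvec",R.from_matrix(M@Rc.T).as_rotvec().round(3))
E
python3 -c "
from h import *
goto(32,40,(554.4,271.6,97),200)"
```

```text
tcp [455.7 209.9 235.7] d_cm [ 2.44 38.63 -0.72] rotvec [ 0.135 -0.7    0.706]
```

```bash
python3 -m inch '[[0.2,4,0,0.017,-0.088,0.088],[0.4,8,0,0.034,-0.175,0.176],[0.7,12,0,0.051,-0.262,0.265],[1,16,0,0.068,-0.35,0.353],[1.3,20,0,0.084,-0.437,0.441],[1.6,25,0,0.101,-0.525,0.53],[2,30,0,0.118,-0.612,0.618],[2.3,34,0,0.135,-0.7,0.706]]' -1 80
python3 -m inch '[[0.1,4.6,0,0,0,0],[0.1,4.6,0,0,0,0],[0.1,4.6,0,0,0,0]]' -1 120
python3 - <<'E'
from h import *
f,s=wrist();print(s["eef_pos"],s["joints"].round(2));goto(32,40,(554.4,271.6,97),200)
cv2.imwrite("pics/w2.png",f["image"][...,::-1]);pickle.dump(f,open("w2.pkl","wb"))
E
```

```text
clock: 9.0
eef_pos: [455.4, 165.4, 243.2]
tool_rot: [0.33, -0.261, 0.902, 0.095]
ft_force: [1.1, 1.5, -0.1]
finger_gap: 85.2
clock: 9.3
eef_pos: [456.1, 210.5, 242.3]
tool_rot: [0.328, -0.26, 0.903, 0.095]
ft_force: [-0.7, 0.7, 0.0]
finger_gap: 85.5
[456.12934034 210.45460193 242.3373365 ] [ 0.1  -0.19 -0.76  0.35  0.29 -0.36]
tcp [455.7 209.9 235.7] d_cm [-0.06  0.06 -0.67] rotvec [ 0.001 -0.001 -0.001]
```

View pics/w2.png

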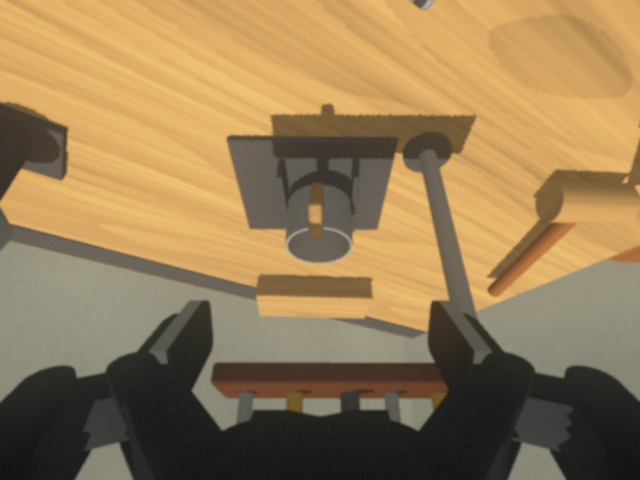

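The image is upside down: the cup's tube is at (319,240), and its wooden handle runs along (316,190–235) towards the camera. The rail is at (330,380). Now I measure the handle.

Run:
```python
from h import *
f=pickle.load(open("w2.pkl","rb"));W=cloud(f)
B=W[150:265,270:370].reshape(-1,3);I=f["image"][150:265,270:370].reshape(-1,3).astype(int)
sat=I.max(1)-I.min(1)
H=B[(sat>35)&(B[:,2]>45)&(B[:,2]<135)]
print(len(H),H.min(0),H.max(0))
for lo in range(50,130,10):
    S=H[(H[:,2]>=lo)&(H[:,2]<lo+10)]
    if len(S)>2: print(lo,len(S),S.mean(0).round(1),S.min(0).round(),S.max(0).round())
S=B[(B[:,2]>79)&(B[:,2]<92)&(sat<35)];S=S[np.hypot(S[:,0]-625,S[:,1]-315)<46];print("rim",circ(S),len(S),S[:,2].mean())
# everything handle wide: any colour, radial >48 from axis and z>60
c=np.array([624.8,315.6])
Q=B[(B[:,2]>62)&(B[:,2]<135)];r=np.hypot(*(Q[:,:2]-c).T);Q=Q[(r>48)&(r<125)]
v=Q[:,:2]-c;print(len(Q),"yaw",np.degrees(np.arctan2(-v[:,1],-v[:,0]).mean()),Q.mean(0))
u=np.array([np.cos(.5585),np.sin(.5585)]);print("along/lat",(v@u).min(),(v@u).max(),(v@[-u[1],u[0]]).mean(), np.polyfit(v@u,v@[-u[1],u[0]],1))
```

```text
911 [527.043356   246.98188212  45.72043199] [662.98876674 352.18001397 133.97862379]
50 20 [567.7 276.3  57.4] [559. 269.  54.] [601. 298.  60.]
60 40 [568.9 276.6  65.7] [554. 266.  61.] [643. 342.  69.]
70 52 [575.8 278.4  75.2] [548. 262.  70.] [642. 342.  80.]
80 171 [622.5 306.2  84.2] [542. 258.  80.] [663. 352.  90.]
90 48 [541.1 260.2  95.1] [536. 254.  90.] [546. 269. 100.]
100 54 [536.  256.6 105.1] [530. 249. 100.] [544. 267. 110.]
110 144 [531.2 252.9 116.7] [527. 247. 110.] [542. 267. 120.]
120 282 [538.5 257.1 124.9] [530. 249. 120.] [549. 267. 130.]
rim (np.float64(623.6238593328507), np.float64(313.1315373945097), np.float64(36.04070292599258)) 517 82.06406219487032
761 yaw 34.06282787544927 [540.28554713 258.44617065 113.84091221]
along/lat -115.90417546920264 -76.15586583279618 -3.68390605756196 [0.04522215 0.9269087 ]
```

```bash
python3 -c "
from h import *
goto(33,40,(554.2,268.6,97),120);goto(33,40,(554.2,268.6,97),0)"
```

```text
tcp [499.8 233.2 174.4] d_cm [ 4.34  2.39 -6.8 ] rotvec [ 0.001 -0.001  0.016]
tcp [564.4 275.3  82.4] d_cm [ 10.81   6.59 -15.99] rotvec [ 0.001 -0.001  0.016]
```

```bash
python3 -m inch '[[2.2,1.2,-3.4,0,0,0.016],[4.3,2.4,-6.8,0,0,0.016],[6.5,3.8,-9.9,0,0,0.016],[8.7,5.2,-13,0,0,0.016],[10.8,6.6,-16,0,0,0.016],[10.8,6.6,-16,0,0,0.016],[10.8,6.6,-16,0,0,0.016]]' -1 120
python3 -c "
from h import *
goto(33,40,(554.2,268.6,97),0)"
```

```text
clock: 10.05
eef_pos: [564.4, 273.7, 81.1]
tool_rot: [0.327, -0.266, 0.902, 0.097]
ft_force: [-0.7, 0.7, 0.1]
finger_gap: 85.4
tcp [564.4 275.3  82.4] d_cm [0.   0.16 0.13] rotvec [ 0.001 -0.003  0.003]
```

```bash
python3 -m inch '[[0,0.1,0.1,0,0,0],[0,0.1,0.1,0,0,0],[0,0.1,0.1,0,0,0],[0,0.1,0.1,0,0,0],[0,0.1,0.1,0,0,0],[0,0.1,0.1,0,0,0],[0,0.1,0.1,0,0,0],[0,0.1,0.1,0,0,0]]' 1 120
python3 -m inch '[[0,0,0.5,0,0,0],[0,0,1.2,0,0,0],[0,0,2.0,0,0,0],[0,0,2.5,0,0,0],[0,0,2.5,0,0,0]]' 1 120
python3 - <<'E'
from h import *
from plant import eyes
f=eyes.grab_frame("side");cv2.imwrite("pics/c1.png",cv2.resize(f["image"][320:450,200:340],(560,520),interpolation=2)[...,::-1])
E
```

```text
clock: 10.85
eef_pos: [563.9, 276.1, 84.0]
tool_rot: [0.328, -0.266, 0.901, 0.097]
ft_force: [-7.3, -5.6, 10.4]
finger_gap: 10.6
clock: 11.35
eef_pos: [564.2, 276.4, 109.5]
tool_rot: [0.328, -0.266, 0.901, 0.097]
ft_force: [-0.8, -0.3, -5.3]
finger_gap: 10.8
```

View pics/c1.png

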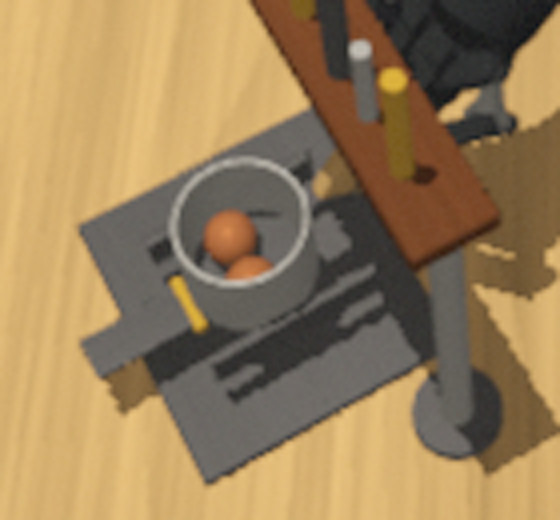

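The cup is lifted level (5.3 N, gap 10.8). Both balls are visible at (230,237) and (250,270) in the crop. Next I retreat from under the rail.

```bash
python3 -m inch '[[-1.3,-0.8,0.2,0,0,0],[-4,-2.6,0.5,0,0,0],[-7.2,-4.7,1,0,0,0],[-10.4,-6.8,2,0,0,0],[-13.2,-8.5,4,0,0,0],[-15.6,-10.1,6,0,0,0],[-17,-11,7.5,0,0,0],[-17.5,-11.4,8,0,0,0]]' 1 120
python3 -c "
from h import *
goto(-16,40,(529.1,-231.6,300),0)"
```

```text
clock: 12.2
eef_pos: [387.2, 161.5, 189.2]
tool_rot: [0.329, -0.266, 0.901, 0.096]
ft_force: [0.1, -1.0, -5.1]
finger_gap: 10.5
tcp [ 540.8 -235.   285.4] d_cm [ 15.36 -39.65   9.62] rotvec [ 0.001  0.001 -0.853]
```

```bash
python3 -m inch '[[0,-1.2,1.5,0,0,-0.02],[0,-3.8,3.5,0,0,-0.07],[0.3,-7,5.5,0,0,-0.14],[0.6,-10.5,7.5,0,0,-0.22],[1,-14,9,0,0,-0.3],[1.5,-17.5,9.6,0,0,-0.38],[2.5,-21,9.6,0,0,-0.46],[4,-24.5,9.6,0,0,-0.54]]' 1 120
python3 -m inch '[[1.8,-3.4,0,0,0,-0.08],[4,-6.8,0,0,0,-0.15],[6.2,-10,0,0,0,-0.22],[8.2,-12.5,0,0,0,-0.28],[10,-14.2,0,0,0,-0.313],[10.6,-15.2,0,0,0,-0.313],[10.6,-15.2,0,0,0,-0.313],[10.6,-15.2,0,0,0,-0.313]]' 1 120
python3 - <<'E'
from h import *
from plant import eyes
goto(-16,40,(529.1,-231.6,300),0)
d={}
for n in("top","side"):
    f=eyes.grab_frame(n);d[n]=f;W=cloud(f).reshape(-1,3);I=f["image"].reshape(-1,3).astype(int);sat=I.max(1)-I.min(1)
    P=W[(np.hypot(W[:,0]-609,W[:,1]+254)<60)&(W[:,2]>278)&(W[:,2]<305)&(sat<40)]
    c0=np.array([609,-254.])
    for i in range(8):
        S=P[abs(np.hypot(*(P[:,:2]-c0).T)-36.5)<7];S=S[S[:,2]>282];x=circ(S);c0=np.array(x[:2])
    pl=np.linalg.lstsq(np.c_[S[:,:2]-c0,np.ones(len(S))],S[:,2],rcond=None)[0]
    # tab: far region 85-110 from axis toward striker at height cup z+12..16
    v=W[:,:2]-c0;u=np.array([.961,-.276]);a=v@u;l=v@[.276,.961]
    T=W[(a>62)&(a<108)&(abs(l)<25)&(W[:,2]>208)&(W[:,2]<250)];vt=T[:,:2]-c0
    print(n,"cup",np.round(x,1),len(S),pl.round(3),"tab",len(T),T.mean(0).round(1),(vt@u).max().round(1),"lat",(vt@[.276,.961]).mean().round(1),T[:,2].std())
    if len(T)>5: print(np.polyfit(vt@u,T[:,2],1),np.polyfit(vt@u,vt@[.276,.961],1))
pickle.dump(d,open("f3.pkl","wb"))
im=np.hstack([cv2.resize(d["top"]["image"][120:260,350:490],(400,400)),cv2.resize(d["side"]["image"][110:250,230:370],(400,400))]);cv2.imwrite("pics/c2.png",im[...,::-1])
E
```

```text
clock: 13.0
eef_pos: [427.9, -84.3, 283.9]
tool_rot: [0.342, -0.014, 0.94, 0.005]
ft_force: [0.4, 0.6, -5.2]
finger_gap: 10.5
clock: 13.8
eef_pos: [533.8, -234.1, 283.6]
tool_rot: [0.338, 0.13, 0.931, -0.047]
ft_force: [0.0, -0.3, -5.9]
finger_gap: 10.5
tcp [ 540.8 -235.   285.4] d_cm [ 0.71 -0.08  0.19] rotvec [-0.001 -0.002 -0.002]
top cup [ 601.1 -252.6   36.1] 116 [-1.00000e-02  0.00000e+00  2.83851e+02] tab 169 [ 680.3 -275.   222.9] 102.3 lat 0.3 2.0124894865182554
[-2.85649181e-02  2.25228358e+02] [-0.01398061  1.46867837]
side cup [ 603.5 -251.5   36. ] 69 [-9.00000e-03  1.00000e-02  2.84105e+02] tab 104 [ 682.4 -275.2  223.4] 103.8 lat -1.0 2.1168250770429813
[-3.79482945e-02  2.26494459e+02] [-0.04633051  2.84279027]
```

View pics/c2.png

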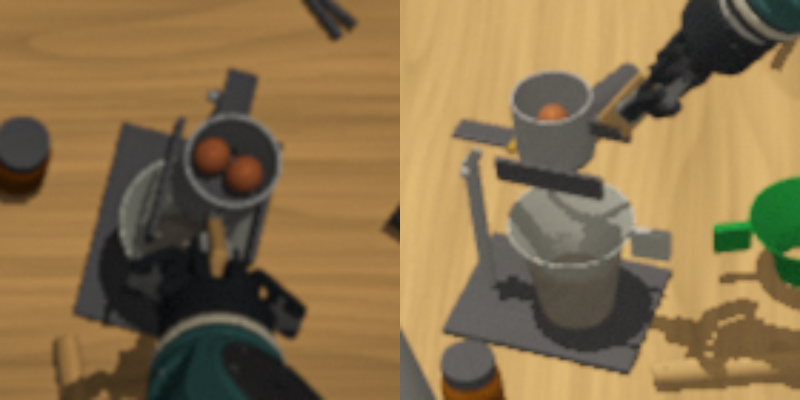

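The cup is level with both balls visible in it at (212,155) and (243,175). The tab points at the striker. I need to shift 6.5 and −2.5 mm, then descend about 36 mm to touch.

```bash
python3 -m inch '[[0.4,-0.15,-0.3,0,0,0],[0.65,-0.25,-1,0,0,0],[0.65,-0.25,-2,0,0,0],[0.65,-0.25,-2.8,0,0,0],[0.65,-0.25,-3.2,0,0,0],[0.65,-0.25,-3.2,0,0,0]]' 1 120
python3 -m inch '[[0,0,-0.4,0,0,0],[0,0,-0.8,0,0,0],[0,0,-1.2,0,0,0],[0,0,-1.2,0,0,0]]' 1 120
```

```text
clock: 14.5
eef_pos: [541.0, -237.0, 251.2]
tool_rot: [0.338, 0.13, 0.931, -0.047]
ft_force: [0.9, -0.8, -4.9]
finger_gap: 11.0
clock: 14.9
eef_pos: [541.6, -237.4, 240.3]
tool_rot: [0.339, 0.13, 0.931, -0.047]
ft_force: [1.8, 0.4, -2.2]
finger_gap: 11.0
```

```bash
python3 -m inch '[[0,0,-0.5,0,0,0],[0,0,-1,0,0,0],[0,0,-1.5,0,0,0],[0,0,-2,0,0,0],[0,0,-2.4,0,0,0],[0,0,-2.4,0,0,0]]' 1 120
python3 - <<'E'
from h import *
from plant import eyes
d={n:eyes.grab_frame(n) for n in("top","side")}
im=np.hstack([cv2.resize(d["top"]["image"][120:260,350:490],(400,400)),cv2.resize(d["side"]["image"][110:250,230:370],(400,400))]);cv2.imwrite("pics/c3.png",im[...,::-1])
f=d["side"];I=cv2.cvtColor(f["image"],cv2.COLOR_RGB2HSV);W=cloud(f)
m=cv2.inRange(I,(0,110,60),(14,255,255))[110:250,230:370];Q=W[110:250,230:370][m>0];print(len(Q),Q.mean(0) if len(Q) else 0)
E
```

```text
clock: 15.5
eef_pos: [541.4, -237.3, 216.0]
tool_rot: [0.338, 0.13, 0.931, -0.047]
ft_force: [-0.0, -0.1, 2.7]
finger_gap: 11.0
47 [nan nan nan]
```

View pics/c3.png

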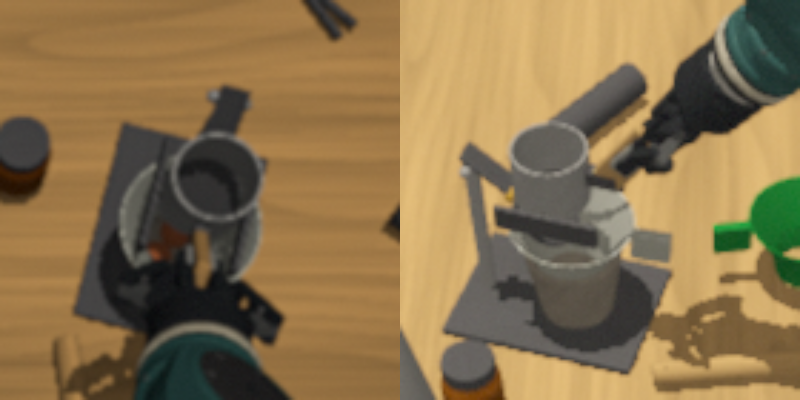

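The flap is open and the cup looks empty. There is an orange glimpse in the funnel at (165,245), so a ball was still rolling. I go slightly lower and wait.

```bash
python3 -m inch '[[0,0,-0.3,0,0,0],[0,0,-0.5,0,0,0],[0,0,-0.5,0,0,0],[0,0,-0.5,0,0,0],[0,0,-0.5,0,0,0],[0,0,-0.5,0,0,0],[0,0,-0.5,0,0,0],[0,0,-0.5,0,0,0]]' 1 120
python3 -m inch '[[0,0,0.5,0,0,0],[0,0,1.5,0,0,0],[0,0,3,0,0,0],[0,0,4.5,0,0,0],[0,0,6.5,0,0,0],[-1,0.3,8.5,0,0,0],[-3,0.9,10,0,0,0],[-3,0.9,10,0,0,0]]' 1 120
python3 -m inch '[[-3,1.5,0,0,0,0],[-6.5,4,0,0,0,0],[-9.5,7,0,0,0,0],[-10.5,9,0,0,0,0],[-10.5,9,0,0,0,0]]' 1 120
python3 - <<'E'
from h import *
from plant import eyes
print(mx:=0)
for n,b in(("top",(350,120,490,260)),("side",(230,110,370,250))):
    f=eyes.grab_frame(n);W=cloud(f)[b[1]:b[3],b[0]:b[2]];I=cv2.cvtColor(f["image"],cv2.COLOR_RGB2HSV)[b[1]:b[3],b[0]:b[2]]
    m=(cv2.inRange(I,(0,110,50),(13,255,255))>0)&(np.hypot(W[...,0]-594,W[...,1]+250)<70)
    print(n,m.sum(),W[m].mean(0),W[m][:,2].min() if m.any() else 0)
    cv2.imwrite(f"pics/d_{n}.png",cv2.resize(f["image"][b[1]:b[3],b[0]:b[2]],(400,400))[...,::-1])
    P=W.reshape(-1,3);S=P[(np.hypot(P[:,0]-594,P[:,1]+250)<72)&(P[:,2]>122)&(P[:,2]<135)];print("funnel rim",np.round(circ(S),1),len(S),S[:,2].mean())
cv2.imwrite("pics/d.png",np.hstack([cv2.imread("pics/d_top.png"),cv2.imread("pics/d_side.png")]))
E
```

```text
clock: 16.4
eef_pos: [541.2, -237.2, 211.1]
tool_rot: [0.338, 0.13, 0.931, -0.047]
ft_force: [-2.5, 1.8, 2.0]
finger_gap: 10.5
clock: 17.2
eef_pos: [510.2, -227.8, 313.1]
tool_rot: [0.339, 0.13, 0.931, -0.048]
ft_force: [-0.3, -0.1, -2.3]
finger_gap: 10.7
clock: 17.7
eef_pos: [404.8, -136.2, 310.7]
tool_rot: [0.338, 0.13, 0.931, -0.047]
ft_force: [1.2, 0.2, -2.3]
finger_gap: 11.0
0
top 137 [ 603.58957068 -251.80154763   39.8095771 ] 13.34168654481391
funnel rim [ 591.7 -250.4   61.1] 285 126.26570872116764
side 0 [nan nan nan] 0
funnel rim [ 594.5 -251.    60.7] 188 126.69203734605779<stdin>:7: RuntimeWarning: Mean of empty slice.
  ret = um.true_divide(
```

View pics/d.png

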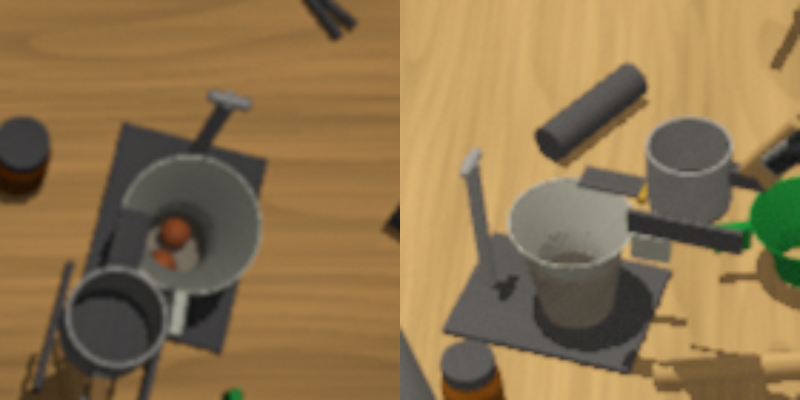

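Both balls lie in the crucible, seen through the spout at (175,232) and (163,262). The funnel is nested, and the cup is empty with its bottom shut. Now I take the cup back.

```bash
python3 -m inch '[[-0.3,2,-0.5,0,0,0.04],[-0.8,5.5,-1.5,0,0,0.13],[-1.2,9.5,-3,0,0,0.25],[-1.6,13.5,-5,0,0,0.37],[-1.8,17.5,-7,0,0,0.49],[-1.8,21.5,-8.5,0,0,0.61],[-1.8,25.5,-10,0,0,0.73],[-1.8,29,-12,0,0,0.83]]' 1 120
python3 -m inch '[[0,0.8,-0.2,0,0,0.023],[0,0.8,-0.2,0,0,0.023],[0,0.8,-0.2,0,0,0.023]]' 1 120
python3 - <<'E'
from h import *
from plant import eyes
goto(33,40,(554.2,268.6,97),0)
for n in("top","side"):
    f=eyes.grab_frame(n);W=cloud(f).reshape(-1,3)
    c0=np.array([448,201.])
    P=W[(np.hypot(*(W[:,:2]-c0).T)<60)&(W[:,2]>170)&(W[:,2]<200)]
    for i in range(8):
        S=P[abs(np.hypot(*(P[:,:2]-c0).T)-36.5)<5];x=circ(S);c0=np.array(x[:2])
    u=np.array([.839,.545]);b=S[:,:2]-c0;hi=S[S[:,2]>0]
    pl=[S[(s*(b@d)>24)][:,2].max()if (s*(b@d)>24).any() else None for d in(u,[-u[1],u[0]]) for s in(1,-1)]
    print(n,np.round(x,1),len(S),"rim z +x,-x,+y,-y",pl)
E
```

```text
clock: 18.6
eef_pos: [389.0, 153.1, 191.0]
tool_rot: [0.329, -0.258, 0.904, 0.094]
ft_force: [1.8, -1.3, -2.4]
finger_gap: 10.9
clock: 18.9
eef_pos: [389.0, 159.0, 189.7]
tool_rot: [0.328, -0.266, 0.902, 0.096]
ft_force: [0.2, 0.0, -2.6]
finger_gap: 10.8
tcp [564.4 275.3  82.4] d_cm [ 17.54  11.63 -10.72] rotvec [ 0.001 -0.001  0.003]
top [447.6 198.3  36.4] 250 rim z +x,-x,+y,-y [np.float64(192.8938863406022), np.float64(193.427803594328), np.float64(193.1576485485582), np.float64(194.72260074524615)]
side [450.4 199.   36.3] 432 rim z +x,-x,+y,-y [np.float64(195.1994811387965), np.float64(196.27888108441357), np.float64(196.1323468190824), np.float64(195.53836182826103)]
```

```bash
python3 -m inch '[[0.8,0.5,-1,0,0,0],[3,2,-3,0,0,0],[5.6,3.7,-5.2,0,0,0],[8.4,5.6,-6.8,0,0,0],[11.6,7.7,-7.5,0,0,0],[14.6,9.7,-7.8,0,0,0],[16.7,11.1,-8,0,0,0],[17.5,11.7,-8,0,0,0]]' 1 120
python3 -m inch '[[0,0,-0.7,0,0,0],[0,0,-1.4,0,0,0],[0,0,-1.9,0,0,0],[0,0,-2.2,0,0,0],[0,0,-2.2,0,0,0]]' 1 120
```

```text
clock: 19.8
eef_pos: [566.0, 276.8, 109.8]
tool_rot: [0.328, -0.266, 0.901, 0.097]
ft_force: [1.0, -1.3, -1.8]
finger_gap: 10.4
clock: 20.3
eef_pos: [562.7, 276.3, 86.8]
tool_rot: [0.327, -0.266, 0.901, 0.097]
ft_force: [0.3, -0.1, -3.2]
finger_gap: 10.4
```

```bash
python3 -m inch '[[0,0,-0.1,0,0,0],[0,0,-0.2,0,0,0],[0,0,-0.2,0,0,0]]' 1 120;python3 -m inch '[[0,0,-0.1,0,0,0],[0,0,-0.1,0,0,0]]' 1 120
```

```text
clock: 20.6
eef_pos: [563.3, 276.8, 85.3]
tool_rot: [0.328, -0.266, 0.901, 0.097]
ft_force: [0.0, 0.3, -2.6]
finger_gap: 10.6
clock: 20.8
eef_pos: [563.4, 276.8, 84.3]
tool_rot: [0.328, -0.266, 0.901, 0.097]
ft_force: [0.2, 1.1, -2.6]
finger_gap: 10.9
```

```bash
python3 -m inch '[[0,0,-0.1,0,0,0],[0,0,-0.1,0,0,0]]' 1 120;python3 -m inch '[[0,0,-0.1,0,0,0],[0,0,-0.1,0,0,0]]' 1 120
```

```text
clock: 21.0
eef_pos: [563.7, 276.9, 84.0]
tool_rot: [0.328, -0.266, 0.901, 0.097]
ft_force: [-4.7, -2.3, 6.4]
finger_gap: 10.8
clock: 21.2
eef_pos: [564.0, 277.1, 84.0]
tool_rot: [0.329, -0.267, 0.901, 0.097]
ft_force: [-13.1, -6.6, 19.6]
finger_gap: 10.4
```

```bash
python3 -m inch '[[0,0,0.1,0,0,0],[0,0,0.1,0,0,0]]' 1 120
python3 -m inch '[[0,0,0,0,0,0],[0,0,0,0,0,0],[0,0,0,0,0,0],[0,0,0,0,0,0],[0,0,0,0,0,0],[0,0,0,0,0,0]]' -1 120
python3 -m inch '[[-1.1,-0.7,1.5,0,0,0],[-3.2,-2.1,4.6,0,0,0],[-5.4,-3.5,7.7,0,0,0],[-8.1,-5.2,11.5,0,0,0],[-10.8,-7,13,0,0,0],[-14,-9,14,0,0,0],[-16,-10,14,0,0,0],[-16,-10,14,0,0,0]]' -1 120
python3 - <<'E'
from h import *
from plant import eyes,sensors
st=sensors.state();print(st["clock"],st["ft_force"])
d={n:eyes.grab_frame(n) for n in("top","side")}
for n in d:
    W=cloud(d[n]).reshape(-1,3)
    P=W[(np.hypot(W[:,0]-594,W[:,1]+250)<72)&(W[:,2]>122)&(W[:,2]<135)];print(n,"funnel",np.round(circ(P),1),P[:,2].mean())
W=cloud(d["side"]).reshape(-1,3);c0=np.array([624.8,315.6])
P=W[(W[:,2]>76)&(W[:,2]<92)]
for i in range(8):
    S=P[abs(np.hypot(*(P[:,:2]-c0).T)-36.5)<5];x=circ(S);c0=np.array(x[:2])
u=np.array([.839,.545]);b=S[:,:2]-c0
print("cup",np.round(x,1),[S[(s*(b@e)>24)][:,2].max().round(1) for e in(u,np.array([-u[1],u[0]])) for s in(1,-1)])
v=W[:,:2]-c0;a=v@u;T=W[(a>65)&(a<105)&(abs(v@[-u[1],u[0]])<15)&(W[:,2]>13)&(W[:,2]<60)];print("tab z",T[:,2].mean(),T[:,2].std(),len(T),np.polyfit((T[:,:2]-c0)@u,T[:,2],1))
im=np.hstack([cv2.resize(d["side"]["image"][320:450,200:340],(400,400)),cv2.resize(d["side"]["image"][110:300,210:420],(400,400))]);cv2.imwrite("pics/e.png",im[...,::-1])
E
```

```text
clock: 21.4
eef_pos: [563.6, 276.9, 84.0]
tool_rot: [0.328, -0.266, 0.901, 0.097]
ft_force: [-6.4, -4.5, 10.2]
finger_gap: 10.4
clock: 22.0
eef_pos: [563.4, 276.7, 83.2]
tool_rot: [0.328, -0.266, 0.901, 0.097]
ft_force: [0.2, 0.0, 0.7]
finger_gap: 85.5
clock: 22.8
eef_pos: [401.5, 175.9, 223.5]
tool_rot: [0.328, -0.266, 0.901, 0.096]
ft_force: [-0.1, 0.9, 0.2]
finger_gap: 85.2
22.8 [-0.1217537   0.88950378  0.20837314]
top funnel [ 591.8 -250.6   60.8] 126.47897076609131
side funnel [ 594.  -251.2   61.3] 126.27865974966399
cup [624.2 316.9  36.2] [np.float64(90.0), np.float64(88.6), np.float64(89.3), np.float64(90.8)]
tab z 24.745841974453114 2.3467654779057723 187 [-8.93739482e-03  2.54944207e+01]
```

View pics/e.png

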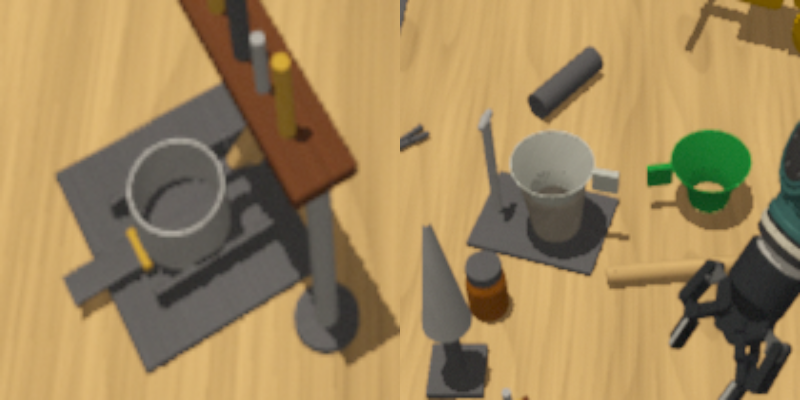

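The cup stands upright on the pad, shut (its tab is flat), and the funnel is still nested. The arm is clear, so I hand the job in.

```bash
python3 -c "
from plant import ticket;print(ticket.close_job())"
```

```text
the job is handed in; nothing more can be done
None
```

I nested the funnel with a push of about 8 N and let go of it. I then opened the drop cup on the striker so both balls fell into the crucible, and stood the cup back on its pad. I handed the job in at about 23 s; no verdict was reported.

**Last checks:**
- **Funnel:** its rim centre is within about 2 mm of the crucible's axis, with the rim at about z 126–127.
- **Balls:** both were seen inside the crucible through the spout, after the cup had been lifted away.
- **Cup:** it stands level on the pad, roughly 10 mm from the pad's centre, with the tab flat and the bottom shut. The arm is open and clear of it.
- **Bystanders:** the jar looked in place in the last picture. I did not measure the hammer, jar or stake again at the end, but no move touched them.

**Small disagreements:**
- The top and side cameras differ by about 2 mm in x, within the stated calibration.
- Setting the cup down pressed about 20 N for a moment before I eased off and released.

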